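Make the tea board safe to carry

ROBOT

A 7-joint arm with a two-finger parallel gripper is mounted at the origin on a cart in front of the work surface, level with it; the furniture and walls round the work are solid. World frame = base frame: x ahead of the robot, y to its left, z up, the work surface at z = 0. Lengths are in m, angles in rad, forces in N, time in s.
With the tool pointing down it reaches from about 0.4 to 0.85 m from the base axis. Payload 10.4 kg.
Tool frame: the origin (TCP) lies midway between the tips of the shut fingers; the grasp point (between the pads) lies 19 mm behind it; z points along the fingers, y is the line along which they close (so a half turn about z gives the same grasp; the last joint's range is limited). The gripper opens to 87 mm and grips with 3 to 60 N. Pads are 19 mm wide; open, the fingers measure 117 mm over their backs; the gripper's body (75 mm by 190 mm) begins 51 mm behind the grasp point.
Start: joints at [-1.189, 0.332, -0.065, 1.46, 0.022, 1.35, -0.088], TCP at [0.246, 0.575, 0.223] pointing down, gripper open.
Joint ranges: [-2.6, 2.6], [-0.5, 2.12], [-1.47, 1.34], [0.16, 2.42], [-1.27, 4.41], [0.06, 2.06], [-2.6, 2.6]. Speed limits (rad/s): [2.22, 2.22, 2.79, 2.79, 3.14, 3.14, 3.14].

INTERFACE

Orientations are given as a unit quaternion [x, y, z, w].
In Python, from bench import r gives the robot as it stands.
- The arm moves only by the tool move_arm, never from a script. Its argument "targets" is a list of rows, each a list of 3 entries, a list of its own where there are three numbers: the shift along the tool's x, y, z in cm, then the turn, a rotation vector about the tool's x, y, z in rad, then the opening in per cent of the stroke, from 0 (shut) to 100 (fully open). In form: [[[x, y, z], [wx, wy, wz], gripper], ...]. A call has 1 to 20 rows; each row shifts and turns the commanded pose from where the row before left it, along the tool's axes as they then stand; what a row does not reach is not made up. A row lasts 1/8 s, in which the tool goes at most 62.5 mm and 10.7 degrees, less where a joint would pass 70% of its speed; a pose out of reach is approached as far as the arm can. A call with a gripper value outside its range is refused whole. The fingers move at their own pace and stop on an object; "grip_force" is the grip in N (left out, the last holds). Time passes only in rows, so rows that do not move let the fingers close. It gives the time, the measured TCP pose, the force, the opening and the grip force at its end, in the units of the state.
- r.read_state(): the state, without advancing time (a new reading comes with each control period).
- r.camera(name): name is "scene" or "top" or "wrist"; returns a dict with "image" (480x640x3 uint8, blue, green, red), "vertical_fov" (degrees; the focal length in pixels is half the picture's height over the tangent of half this angle, whatever the lens; pixels are square), "cx", "cy" (the principal point, pixels), "cam_to_world" (4x4, takes a point from camera to world coordinates). Camera axes: x right, y down, z forward; pixel columns grow to the right and rows downward; lengths in m; the calibration is good to about 2 mm. A picture is of the moment at which its call begins. There is no depth.
- r.close_job(): hands the job in; it is judged then, once.
The state is a dict: "time": time; "joint_positions": joint angles; "joint_vel": joint speeds; "joint_torque": joint torques, N m; "ee_pos": TCP position; "eef_rot": TCP orientation; "ft_force": force on the tool from outside, world axes, zero at the start; "torque": the same for the moment, N m; "width": finger opening in m; "grip_force": force on a finger pad.
Only numpy, scipy, OpenCV 4.12 (cv2) and the standard library are available. Lean on these libraries where they do the work, as an engineer would, in place of code of your own. Each camera call takes 0.05 s, during which the arm holds its last target. There are 200 camera calls.

TASK

Make the serving board safe to carry. Pull the long wooden spoon up out of the mug without tipping the mug and lay it flat, wholly on the board; and tip the tea carton that stands at the other end over the edge of the board, without picking it up, so that it lies on its back on the board. Leave the mug standing where it is on the board and the other things on the worktop alone.

Things in the scene. Friction and masses are not known exactly. Their poses are not given: they have to be found in the camera images.
- board: flat wooden serving board with two dark end strips, 270 mm (own x) by 420 mm (own y), 12 mm thick, no rim; it stays put. Origin: centre of its underside, on the worktop; x points away from the robot, y to the left along the board, z up
- mug: white mug, loose, 96 mm high, about 0.34 kg, standing on the right end of the board; round body 90 mm across, wall about 6 mm, inner floor 8 mm above its underside; its middle axis stands 20 mm towards the mug's own +y from the origin, which lies at underside height; the handle reaches 65 mm towards own -y (to the right). z up
- mug_rim (a point): centre of the mug's open mouth, at rim height, 96 mm above its underside
- spoon: wooden spoon, loose, 216 mm long, about 35 g, standing in the mug bowl down, its handle leaning out over the rim, roughly towards the robot. Origin on the handle's middle line, 110 mm from the handle end and 106 mm from the bowl's tip; own x along the spoon towards the bowl, own y across the handle's width, own z out of the hollow side. Handle 11 mm wide (y), 8 mm thick (z)
- spoon_end (a point): end of the spoon's handle, on its middle line (the upper end at the start)
- spoon_grip (a point): point on the handle's middle line 40 mm from its end, above the mug's rim at the start; a good place to take it, across its 11 mm width
- spoon_tip (a point): far end of the spoon's bowl, on the handle's middle line (inside the mug at the start). The round bowl is 36 mm across and 12 mm thick, its underside flush with the handle's (own z = -4 mm)
- carton: white and green tea carton, loose, about 0.16 kg, 56 mm deep (own x), 80 mm wide (own y), shoulders 99 mm high, a narrow folded top along its width up to 122 mm. It stands upright on the worktop at the board's left end, up to 15 mm from its edge. Origin: centre of its underside; own z up, own +x is its back, which faces the board
- carton_middle (a point): middle of the carton, 50 mm above its underside. Pushed on its front just below the shoulders towards the board, the carton slides until the board's 12 mm edge blocks its foot, then tips, and falls by itself once tilted by about 45 degrees. A wall cabinet hangs over the worktop behind and to the left of the carton: keep a wrist low there or leaning to the robot
- honey_jar: glass honey jar with a yellow lid, 66 mm across, 90 mm high, loose bystander on the left, beyond the carton; origin: centre of its underside
- bowl: small white bowl, 115 mm across, 56 mm high, loose bystander on the left, beyond the carton; origin: centre of its underside
There are look-alikes about, which are no part of the job. Leave any pink look-alike of the carton alone.

How it is judged:
By the outcome, as a careful person would: the job done as asked, in the order asked, and still so for the second after the job is handed in, with the robot touching nothing.
It also fails if it takes over 59 s, if anything falls off the work surface, if the arm or the gripper's body presses on something with over 40 N, if the wrist force passes 120 N, or if a joint passes its speed limit or range.

## Working session

There is one attempt and no reset: what is moved stays moved. The work goes in short steps, Python scripts to look and compute and a tool call to move; the robot and the scene stay as the last step left them, time stands still between calls to the robot, and variables do not carry over. Pictures are saved under pics/ and viewed, at most 10 in all, crops included, and the job is handed in when it is done.

Besides the shell and the picture viewer there is one more tool, called after "Request:" as name(argument=value, ...), one argument or row to a line, values as JSON. move_arm: Moves the arm, as the interface text tells. Its arguments: {"type":"object","properties":{"targets":{"type":"array"},"grip_force":{"type":"number"}},"required":["targets"]}

```bash
mkdir -p pics; ls; cat > h.py <<'E'
import numpy as np,cv2
from bench import r
from scipy.spatial.transform import Rotation as R
def cam(n):
    c=r.camera(n); c['f']=240/np.tan(np.radians(c['vertical_fov'])/2); c['T']=np.array(c['cam_to_world']); return c
def ray(c,u,v):
    d=c['T'][:3,:3]@np.array([(u-c['cx'])/c['f'],(v-c['cy'])/c['f'],1]); return c['T'][:3,3],d/np.linalg.norm(d)
def onz(c,u,v,z):
    o,d=ray(c,u,v); return o+d*(z-o[2])/d[2]
def proj(c,p):
    q=c['T'][:3,:3].T@(np.array(p)-c['T'][:3,3]); return q[:2]/q[2]*c['f']+[c['cx'],c['cy']]
def tri(c1,p1,c2,p2):
    o1,d1=ray(c1,*p1);o2,d2=ray(c2,*p2)
    s=np.linalg.lstsq(np.c_[d1,-d2],o2-o1,rcond=None)[0]
    a,b=o1+d1*s[0],o2+d2*s[1]; return (a+b)/2,np.linalg.norm(a-b)
E
python3 - <<'E'
from h import *
s=r.read_state(); print(s)
for n in ['scene','top']:
    c=cam(n); cv2.imwrite(f'pics/{n}0.png',c['image']); np.save(f'{n}0.npy',c,allow_pickle=True); print(n,c['vertical_fov'],c['cx'],c['cy'],c['T'].round(3).tolist())
E
```

```text
pics
{'time': 0.0, 'joint_positions': array([-1.18859653,  0.33284522, -0.06469611,  1.46093423,  0.02166041,
        1.34990796, -0.08852733]), 'joint_vel': array([ 0.00024128, -0.00154169,  0.00049147, -0.00056303,  0.00014256,
        0.00052964, -0.00105236]), 'joint_torque': array([-1.73643716e-04, -6.23262691e+01,  2.43955327e-02, -3.89893842e+01,
       -6.13750750e-02,  3.98726016e-02,  1.40247043e-04]), 'ee_pos': array([0.24602179, 0.57412285, 0.22177398]), 'eef_rot': array([ 2.01019242e-01,  9.79587044e-01, -6.94666823e-04, -7.83474069e-05]), 'ft_force': array([-1.09214381, -0.21256353,  0.1985458 ]), 'torque': array([ 0.00766935, -0.04474382,  0.04602077]), 'grip_force': 0.0, 'width': 0.08694948022707089}
scene 47.082503646784446 321.0469522571595 236.1602603714589 [[0.853, -0.398, 0.338, 0.062], [-0.522, -0.664, 0.536, -0.625], [0.011, -0.633, -0.774, 1.146], [0.0, 0.0, 0.0, 1.0]]
top 50.36724126888473 317.8654661234446 250.48563131918098 [[-0.023, -0.982, 0.186, 0.233], [-1.0, 0.023, -0.002, 0.06], [-0.002, -0.186, -0.982, 1.504], [0.0, 0.0, 0.0, 1.0]]
```

View pics/scene0.png

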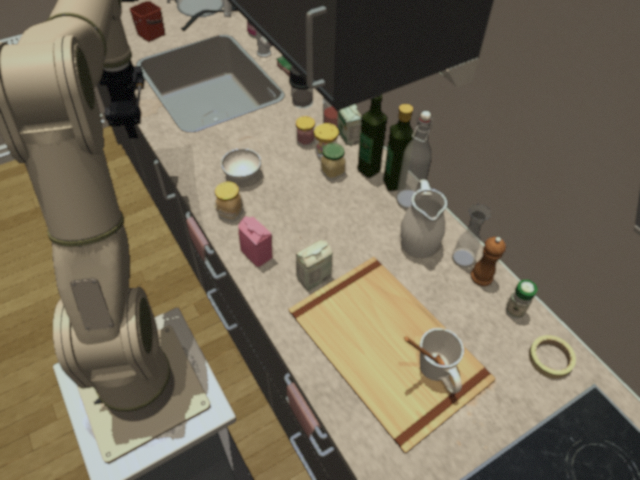

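View pics/top0.png

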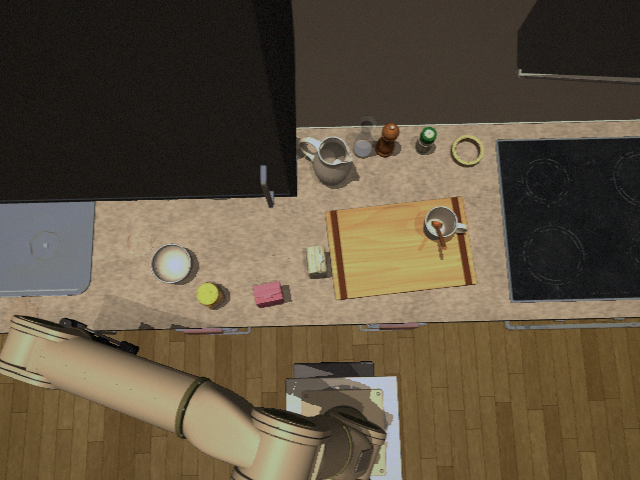

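The scene view shows the board, with the mug at (440,355), the spoon's handle end near (407,339), the white/green carton at (315,263), a pink look-alike at (256,241), the honey jar at (228,198) and the bowl at (241,167). In the top view the mug is at (441,224), the spoon runs (436,222)–(443,250), the carton is at (317,262) and the pink one at (268,293).
There are two candidates for the carton. White/green at the board's edge fits the description, and pink is the decoy. I'll confirm this in enlarged crops.

```bash
python3 - <<'E'
from h import *
s=cv2.imread('pics/scene0.png');t=cv2.imread('pics/top0.png')
f=lambda im,x,y:cv2.resize(im[y:y+75,x:x+100],(400,300),interpolation=cv2.INTER_CUBIC)
cv2.imwrite('pics/crop1.png',np.vstack([np.hstack([f(s,385,320),f(s,270,225)]),np.hstack([f(t,395,190),f(t,270,230)])]))
E
```

```text
(no output)
```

View pics/crop1.png

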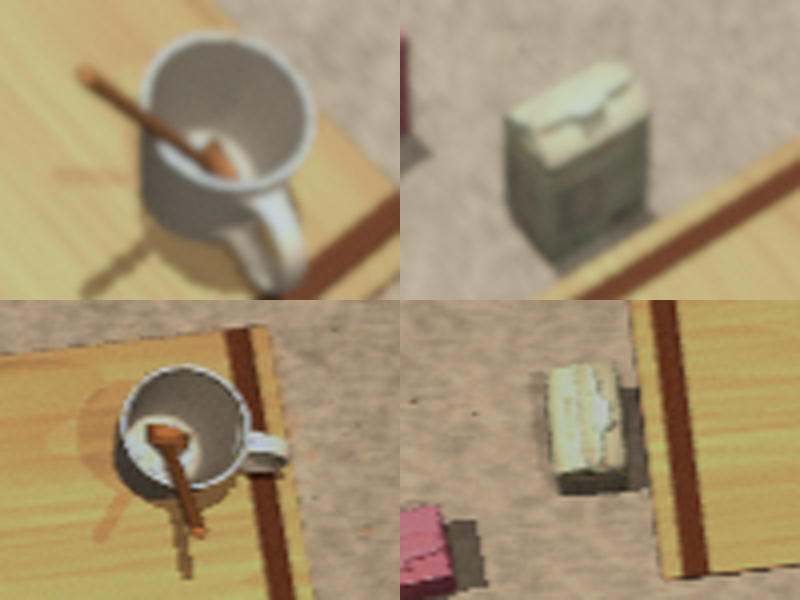

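The crop shows the white/green carton standing just off the board's left edge, so that one is the target. The spoon end is at scene (406,338) and top (445,248), and the bowl lies on the mug floor.

```bash
python3 - <<'E'
from h import *
S=np.load('scene0.npy',allow_pickle=True).item();T=np.load('top0.npy',allow_pickle=True).item()
np.set_printoptions(precision=4,suppress=True)
e=tri(S,(406,338.2),T,(444.7,247.8));print('end',e)
b=tri(S,(439.5,359.5),T,(437,224));print('bowl',b)
m=tri(S,(442,347.5),T,(441.5,222));print('rim',m)
print('rim@z .108',onz(S,442,347.5,.108),onz(T,441.5,222,.108))
d=e[0]-b[0];print('len',np.linalg.norm(d),d/np.linalg.norm(d))
# board corners in top: lines
hsv=cv2.cvtColor(T['image'],cv2.COLOR_BGR2HSV)
msk=cv2.inRange(hsv,(8,90,90),(28,255,255)); msk[:190]=0;msk[310:]=0;msk[:,:300]=0;msk[:,490:]=0
msk=cv2.morphologyEx(msk,cv2.MORPH_OPEN,np.ones((3,3)));msk=cv2.morphologyEx(msk,cv2.MORPH_CLOSE,np.ones((15,15)))
cs=max(cv2.findContours(msk,0,2)[0],key=cv2.contourArea);rc=cv2.minAreaRect(cs);bp=cv2.boxPoints(rc)
P=np.array([onz(T,*p,.012) for p in bp]);print('board',bp,P,np.linalg.norm(np.diff(P,axis=0),axis=1),P.mean(0))
# carton ridge/ shoulders: top crop corners
for n,(u,v) in dict(nl=(558,474),nr=(622,472),fl=(552,368),fr=(612,364)).items():
    print(n,onz(T,270+(u-400)/4,230+(v-300)/4,.099))
E
```

```text
end (array([ 0.48  , -0.2723,  0.2037]), np.float64(0.0015515232081662464))
bowl (array([ 0.5805, -0.2941,  0.0486]), np.float64(0.0007775430262216902))
rim (array([ 0.5728, -0.2931,  0.1087]), np.float64(0.0032481198478932338))
rim@z .108 [ 0.5748 -0.2934  0.108 ] [ 0.5715 -0.2925  0.108 ]
len 0.18601124492220308 [-0.5401  0.1173  0.8334]
board [[324.4268 210.8415]
 [466.7805 195.0244]
 [476.6463 283.817 ]
 [334.2927 299.6342]] [[ 0.6376  0.0342  0.012 ]
 [ 0.6771 -0.3993  0.012 ]
 [ 0.4058 -0.4073  0.012 ]
 [ 0.3689  0.0121  0.012 ]] [0.4352 0.2715 0.421 ] [ 0.5223 -0.1901  0.012 ]
nl [0.4352 0.0817 0.099 ]
nr [0.4355 0.0372 0.099 ]
fl [0.5103 0.0844 0.099 ]
fr [0.5122 0.0423 0.099 ]
```

```bash
cat >> h.py <<'E'
np.set_printoptions(precision=3,suppress=True)
def pose(ydir,elev):
    """tool y horizontal along ydir; tool z at elevation angle elev (deg) in the vertical plane, forward=y x up; -90 is down"""
    y=np.array([*ydir,0.]);y/=np.linalg.norm(y);f=np.cross(y,[0,0,1]);a=np.radians(elev)
    z=f*np.cos(a)+np.array([0,0,1])*np.sin(a);return np.c_[np.cross(y,z),y,z]
def plan(p,Rt):
    """print: shift in present tool frame cm, then rotvec"""
    s=r.read_state();R0=R.from_quat(s['eef_rot']).as_matrix()
    print('t',s['time'],'tcp',s['ee_pos'],'F',s['ft_force'],'q',s['joint_positions'],'w',s['width'])
    print('shift cm',R0.T@(np.array(p)-s['ee_pos'])*100,'rot',R.from_matrix(R0.T@Rt).as_rotvec())
E
python3 - <<'E'
from h import *
d=np.array([.54,-.117,-.833]);g=np.array([.480,-.272,.204])+.04*d
Rt=pose((.212,.977),-112)
print(Rt,g)
plan(g+.007*Rt[:,2]-.08*Rt[:,2],Rt)
E
```

```text
[[-0.906  0.212 -0.366]
 [ 0.197  0.977  0.079]
 [ 0.375  0.    -0.927]] [ 0.502 -0.277  0.171]
t 0.1 tcp [0.246 0.574 0.222] F [ 0.694  0.992 -0.24 ] q [-1.189  0.333 -0.065  1.461  0.022  1.35  -0.089] w 0.08716260337508104
shift cm [-59.69  -67.624  -1.563] rot [ 0.035  0.383 -0.189]
```

Request:
move_arm(
  targets=[
    [[0,0,-4],[0,0,0],60],
    [[-3,-3.4,0],[0,0,0],60],
    [[-3,-3.4,0],[0,0,0],60],
    [[-3,-3.4,0],[0,0,0],60],
    [[-3,-3.4,0],[0,0,0],60],
    [[-3,-3.4,0],[0,0,0],60],
    [[-3,-3.4,0],[0,0,0],60],
    [[-3,-3.4,0],[0,0,0],60],
    [[-3,-3.4,0],[0,0,0],60],
    [[-3,-3.4,0],[0,0,0],60],
    [[-3,-3.4,0],[0,0,0],60],
    [[-3,-3.4,0],[0,0,0],60],
    [[-3,-3.4,0],[0,0,0],60],
    [[-3,-3.4,0],[0,0,0],60],
    [[-3,-3.4,0],[0,0,0],60],
    [[-3,-3.4,0],[0,0,0],60],
    [[-3,-3.4,0],[0,0,0],60],
    [[-3,-3.4,0],[0,0,0],60],
    [[0,0,0],[0,0,0],60],
  ],
)

```text
time: 2.48
ee_pos: [0.487, -0.161, 0.2622]
eef_rot: [0.204, 0.979, -0.001, -0.0]
ft_force: [0.9, 0.9, -0.3]
width: 0.0522
grip_force: 0.0
```

Now tilt, then check with the wrist camera.

Request:
move_arm(
  targets=[
    [[-2,-2,0],[0,0,0],60],
    [[-2,-2,0],[0,0,0],60],
    [[0,0,0],[0.01,0.13,-0.06],60],
    [[0,0,0],[0.01,0.13,-0.06],60],
    [[0,0,0],[0.01,0.13,-0.07],60],
    [[0,0,0],[0,0,0],60],
    [[0,0,0],[0,0,0],60],
  ],
)

```text
time: 3.35
ee_pos: [0.5081, -0.2102, 0.2628]
eef_rot: [0.105, 0.976, 0.025, -0.191]
ft_force: [-0.3, 0.1, 0.4]
width: 0.0526
grip_force: 0.0
```

```bash
python3 - <<'E'
from h import *
d=np.array([.54,-.117,-.833]);g=np.array([.480,-.272,.204])+.04*d
Rt=pose((.212,.977),-112)
plan(g+.007*Rt[:,2]-.08*Rt[:,2],Rt)
c=cam('wrist');cv2.imwrite('pics/w1.png',c['image']);np.save('w1.npy',c,allow_pickle=True)
for p in (g,g-.04*d,g+.176*d,[.573,-.293,.108]): print(proj(c,p))
print(c['T'])
E
```

```text
t 3.35 tcp [ 0.508 -0.21   0.263] F [-0.341  0.134  0.384] q [-0.21   0.541  0.774  1.303 -0.255  1.813  1.9  ] w 0.052632197352663945
shift cm [-4.162 -6.642  0.874] rot [ 0.008 -0.004  0.001]
[235.514 297.209]
[224.859 269.412]
[262.907 368.673]
[248.721 368.845]
[[ 0.214  0.974 -0.075  0.492]
 [ 0.977 -0.213  0.024 -0.209]
 [ 0.008 -0.079 -0.997  0.444]
 [ 0.     0.     0.     1.   ]]
```

View pics/w1.png

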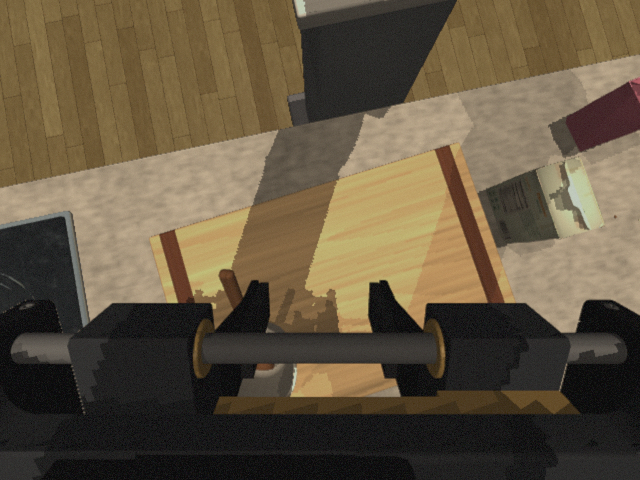

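The wrist view puts the spoon end at (226,272) against a predicted (225,269), so the estimate is good. Next I approach and grip.

Request:
move_arm(
  targets=[
    [[-2.1,-3.3,0],[0,0,0],60],
    [[-2.1,-3.3,0.8],[0,0,0],60],
    [[0,0,2],[0,0,0],60],
    [[0,0,2],[0,0,0],60],
    [[0,0,2],[0,0,0],60],
    [[0,0,2],[0,0,0],60],
    [[0,0,0],[0,0,0],60],
    [[0,0,0],[0,0,0],60],
  ],
)

```text
time: 4.4
ee_pos: [0.5002, -0.2749, 0.1662]
eef_rot: [0.104, 0.976, 0.025, -0.191]
ft_force: [0.0, -0.1, -1.0]
width: 0.0523
grip_force: 0.0
```

```bash
python3 - <<'E'
from h import *
d=np.array([.54,-.117,-.833]);g=np.array([.480,-.272,.204])+.04*d
Rt=pose((.212,.977),-112)
plan(g+.007*Rt[:,2],Rt)
c=cam('wrist');s=cam('scene');t=cam('top')
f=lambda im,x,y,k:cv2.resize(im[y:y+300//k,x:x+400//k],(400,300),interpolation=cv2.INTER_CUBIC)
cv2.imwrite('pics/g1.png',np.vstack([np.hstack([f(s['image'],375,290,4),f(t['image'],395,190,4)]),np.hstack([f(c['image'],120,200,1),f(c['image'],220,250,2)])]))
E
```

```text
t 4.4 tcp [ 0.5   -0.275  0.166] F [ 0.041 -0.113 -1.038] q [-0.103  0.649  0.757  1.371 -0.285  1.648  2.014] w 0.05227529989622613
shift cm [ 0.008 -0.145  0.218] rot [ 0.008 -0.004  0.003]
```

View pics/g1.png

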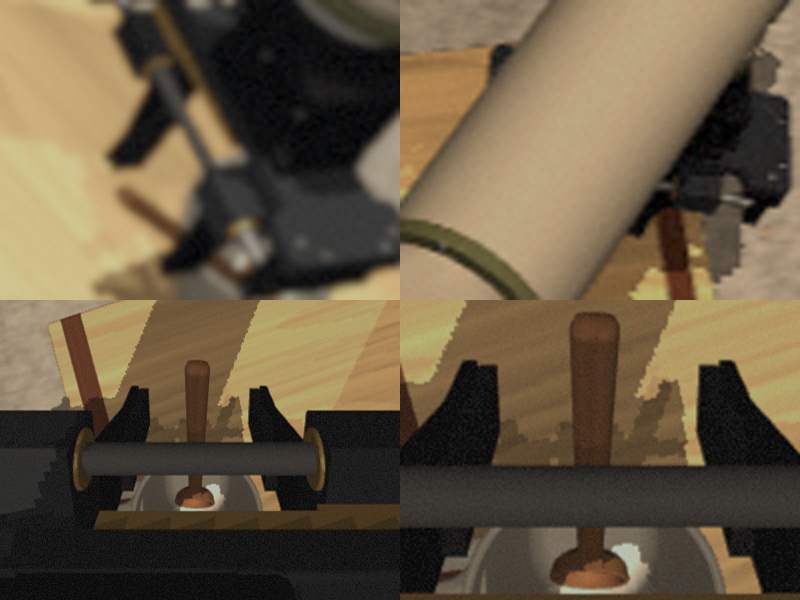

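The spoon sits centred between the fingers, so I close and lift straight up.

Request:
move_arm(
  targets=[
    [[0,-0.1,0.2],[0,0,0],60],
    [[0,0,0],[0,0,0],0],
    [[0,0,0],[0,0,0],0],
    [[0,0,0],[0,0,0],0],
    [[0,0,0],[0,0,0],0],
    [[0,0,0],[0,0,0],0],
    [[0.4,0,-0.9],[0,0,0],0],
    [[0.4,0,-0.9],[0,0,0],0],
  ],
  grip_force=20,
)

```text
time: 5.55
ee_pos: [0.4982, -0.2758, 0.1833]
eef_rot: [0.104, 0.975, 0.025, -0.192]
ft_force: [-0.3, -0.2, -0.6]
width: 0.0105
grip_force: 20.0
```

Request:
move_arm(
  targets=[
    [[0.8,0,-1.9],[0,0,0],0],
    [[0.8,0,-1.9],[0,0,0],0],
    [[0.8,0,-1.9],[0,0,0],0],
    [[0.8,0,-1.9],[0,0,0],0],
    [[0.8,0,-1.9],[0,0,0],0],
    [[0.8,0,-1.9],[0,0,0],0],
    [[0.8,0,-1.9],[0,0,0],0],
    [[0,0,0],[0,0,0],0],
  ],
)

```text
time: 6.55
ee_pos: [0.497, -0.2773, 0.3286]
eef_rot: [0.104, 0.976, 0.024, -0.191]
ft_force: [0.1, 0.7, -0.3]
width: 0.0109
grip_force: 20.0
```

```bash
python3 - <<'E'
from h import *
plan([0.47,-.2,.28],pose((-.1,.99),-55))
s=cam('scene');t=cam('top')
np.save('scene1.npy',s,allow_pickle=True)
f=lambda im,x,y,k:cv2.resize(im[y:y+450//k,x:x+400//k],(400,450),interpolation=cv2.INTER_CUBIC)
cv2.imwrite('pics/l1.png',np.hstack([f(s['image'],340,260,2),f(t['image'],310,120,2)]))
E
```

```text
t 6.55 tcp [ 0.497 -0.277  0.329] F [ 0.111  0.695 -0.287] q [-0.079  0.57   0.801  1.131 -0.241  1.946  2.017] w 0.010914172456580704
shift cm [2.105 6.945 6.17 ] rot [-0.028 -0.989 -0.327]
```

View pics/l1.png

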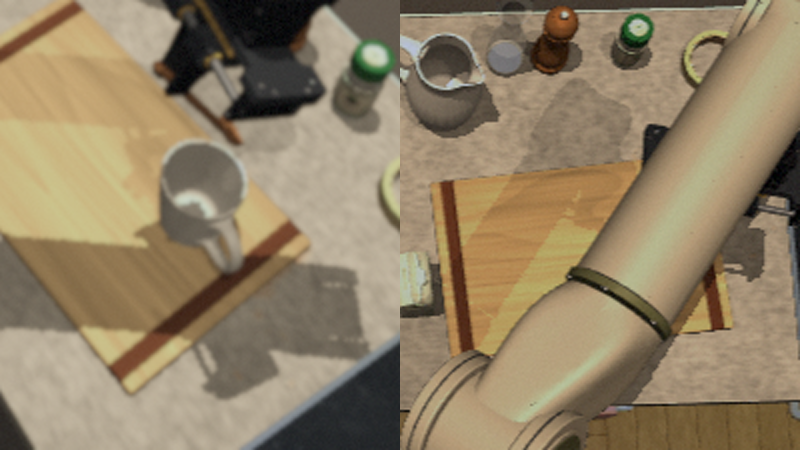

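The spoon is out of the mug, which still stands in place, and the spoon's tip is at scene (460,329). Next I carry it over the free middle of the board and pitch it level.

Request:
move_arm(
  targets=[
    [[0,3.4,0],[0,0,0],0],
    [[0,3.4,0],[0,0,0],0],
    [[0,3.4,0],[0,0,0],0],
    [[0,0,0],[0,-0.16,-0.05],0],
    [[0,0,0],[0,-0.16,-0.05],0],
    [[0,0,0],[0,-0.16,-0.05],0],
    [[0,0,0],[0,-0.16,-0.05],0],
    [[0,0,0],[0,-0.16,-0.05],0],
    [[0,0,0],[0,-0.16,-0.05],0],
    [[0,0,0],[0,0,0],0],
  ],
)

```text
time: 7.9
ee_pos: [0.5158, -0.1767, 0.3257]
eef_rot: [-0.037, 0.958, 0.004, 0.284]
ft_force: [-0.4, 0.4, 0.5]
width: 0.011
grip_force: 20.0
```

```bash
python3 - <<'E'
from h import *
S1=np.load('scene1.npy',allow_pickle=True).item()
d=np.array([.54,-.117,-.833]);g=np.array([.497,-.277,.329])-.007*pose((.212,.977),-112)[:,2]
print('tip pred',proj(S1,g+.176*d))
t=np.load('top0.npy',allow_pickle=True).item()
w=np.load('w1.npy',allow_pickle=True).item()
for n,p in dict(nl=(459,145),nr=(151,238)).items(): print('w',n,onz(w,*p,.012))
for n,(u,v) in dict(nl=(336.5,299.5),nr=(476,284),fl=(327,212),fr=(465,197)).items(): print('t',n,onz(t,u,v,.012))
for n,(u,v) in dict(ridge1=(590,164),ridge2=(553,170),c1=(605,228),c2=(500,247),c3=(481,190)).items(): print('w carton',n,onz(w,u,v,.0),onz(w,u,v,.099),onz(w,u,v,.122))
plan([0.47,-.18,.15],pose((-.11,.99),-55))
s=cam('scene');c=cam('wrist')
f=lambda im,x,y,k:cv2.resize(im[y:y+450//k,x:x+400//k],(400,450),interpolation=cv2.INTER_CUBIC)
cv2.imwrite('pics/l2.png',np.hstack([f(s['image'],340,240,2),cv2.resize(c['image'],(400,300))[:,:400].repeat(1,0) if 0 else cv2.copyMakeBorder(cv2.resize(c['image'],(400,300)),0,150,0,0,0)]))
E
```

```text
tip pred [458.645 325.342]
w nl [0.377 0.006 0.012]
w nr [ 0.412 -0.405  0.012]
t nl [0.369 0.006 0.012]
t nr [ 0.405 -0.405  0.012]
t fl [0.634 0.026 0.012]
t fr [ 0.671 -0.393  0.012]
w carton ridge1 [0.436 0.177 0.   ] [0.449 0.091 0.099] [0.452 0.071 0.122]
w carton ridge2 [0.434 0.126 0.   ] [0.447 0.051 0.099] [0.45  0.034 0.122]
w carton c1 [0.523 0.173 0.   ] [0.516 0.088 0.099] [0.515 0.068 0.122]
w carton c2 [0.518 0.031 0.   ] [ 0.512 -0.023  0.099] [ 0.511 -0.035  0.122]
w carton c3 [0.439 0.025 0.   ] [ 0.451 -0.027  0.099] [ 0.454 -0.039  0.122]
t 7.9 tcp [ 0.516 -0.177  0.326] F [-0.384  0.363  0.461] q [-0.49  -0.439  0.671  2.002  0.157  0.928  1.802] w 0.010957362820174437
shift cm [13.417  0.263 12.237] rot [-0.033 -0.036 -0.023]
```

View pics/l2.png

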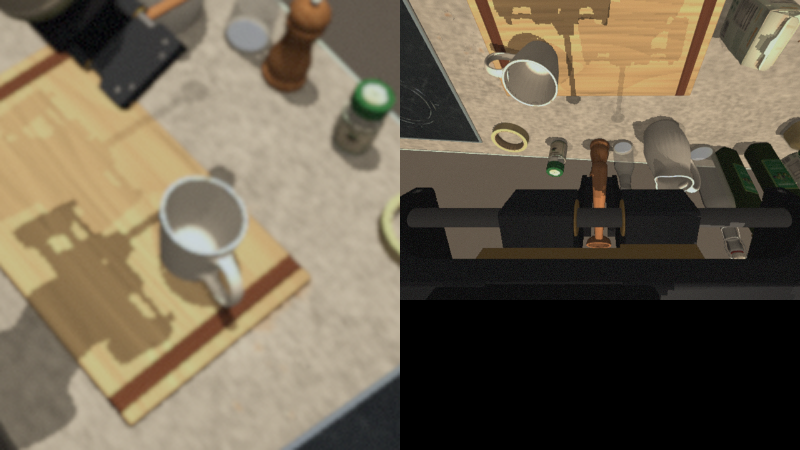

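The spoon is held about level over the board, and the mug is undisturbed. Joint 2 is near its range limit, so I descend stepwise.

Request:
move_arm(
  targets=[
    [[2,0,3.2],[0,0,0],0],
    [[2,0,3.2],[0,0,0],0],
    [[2,0,3.2],[0,0,0],0],
    [[0,0,0],[0,0,0],0],
  ],
)

```text
time: 8.5
ee_pos: [0.5198, -0.1788, 0.2121]
eef_rot: [-0.038, 0.959, 0.001, 0.28]
ft_force: [0.5, -0.5, -0.2]
width: 0.0107
grip_force: 20.0
```

```bash
python3 - <<'E'
from h import *
plan([0.47,-.18,.10],pose((-.11,.99),-55))
c=cam('wrist');cv2.imwrite('pics/x.png',c['image'])
E
```

```text
t 8.5 tcp [ 0.52  -0.179  0.212] F [ 0.473 -0.536 -0.199] q [-0.552 -0.355  0.817  2.173  0.115  0.674  1.884] w 0.01068503483151468
shift cm [10.225  0.46   6.761] rot [-0.037 -0.043 -0.02 ]
```

Request:
move_arm(
  targets=[
    [[2.4,0,2],[0,0,0],0],
    [[2.4,0,2],[0,0,0],0],
    [[2.4,0,2],[0,0,0],0],
    [[2.4,0,2],[0,0,0],0],
    [[0,0,0],[0,0,0],0],
    [[0,0,0],[0,0,0],0],
  ],
)

```text
time: 9.3
ee_pos: [0.4856, -0.1844, 0.0975]
eef_rot: [-0.038, 0.958, 0.001, 0.285]
ft_force: [-0.1, 0.2, -0.2]
width: 0.0107
grip_force: 20.0
```

```bash
python3 - <<'E'
from h import *
plan([0.465,-.18,.06],pose((-.11,.99),-57))
s=cam('scene');c=cam('wrist');t=cam('top')
np.save('s2.npy',s,allow_pickle=True)
f=lambda im,x,y,k:cv2.resize(im[y:y+450//k,x:x+400//k],(400,450),interpolation=cv2.INTER_CUBIC)
cv2.imwrite('pics/l3.png',np.hstack([f(s['image'],290,240,2),cv2.copyMakeBorder(cv2.resize(c['image'],(400,300)),0,150,0,0,0)]))
E
```

```text
t 9.3 tcp [ 0.486 -0.184  0.097] F [-0.099  0.224 -0.169] q [-0.707 -0.31   1.099  2.369  0.04   0.394  2.063] w 0.010710969267748838
shift cm [3.736 0.658 2.024] rot [-0.036  0.001 -0.021]
```

View pics/l3.png

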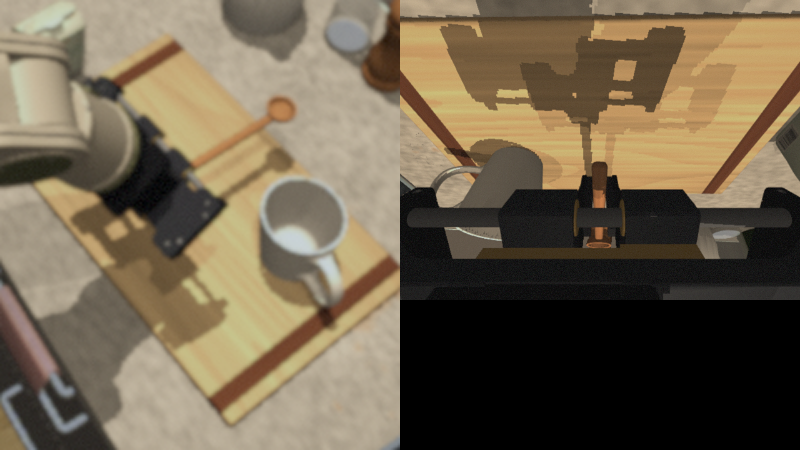

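The spoon is level at z≈0.10 with its bowl at scene (435,291), a bit too far forward. I steepen the tool by about 10° for reach, then go back and down until the bowl tip touches.

Request:
move_arm(
  targets=[
    [[0,0,0],[0,0.09,0],0],
    [[0,0,0],[0,0.09,0],0],
    [[1.2,0,0.9],[0,0,0],0],
    [[1.2,0,0.9],[0,0,0],0],
    [[1.2,0,0.9],[0,0,0],0],
    [[0,0,0],[0,0,0],0],
    [[0,0,0],[0,0,0],0],
  ],
)

```text
time: 10.32
ee_pos: [0.4609, -0.1862, 0.0564]
eef_rot: [-0.037, 0.98, -0.001, 0.197]
ft_force: [-0.2, -0.3, -0.7]
width: 0.0108
grip_force: 20.0
```

```bash
python3 - <<'E'
from h import *
plan([0.465,-.18,.04],pose((-.087,.99),-67))
E
```

```text
t 10.325 tcp [ 0.461 -0.186  0.056] F [-0.187 -0.335 -0.654] q [-0.861 -0.123  1.273  2.323 -0.116  0.5    2.17 ] w 0.010816405504212647
shift cm [0.214 0.62  1.678] rot [-0.022 -0.006 -0.007]
```

Request:
move_arm(
  targets=[
    [[0.3,0,0.7],[0,0,0],0],
    [[0.3,0,0.7],[0,0,0],0],
    [[0,0,0],[0,0,0],0],
    [[0,0,0],[0,0,0],0],
  ],
  grip_force=4,
)

```text
time: 10.82
ee_pos: [0.4609, -0.1869, 0.0414]
eef_rot: [-0.038, 0.98, -0.002, 0.196]
ft_force: [-0.3, 0.1, -0.8]
width: 0.0111
grip_force: 4.0
```

```bash
python3 - <<'E'
from h import *
plan([0.463,-.18,.016],pose((-.087,.99),-67))
s=cam('scene');c=cam('wrist');t=cam('top')
np.save('s2.npy',s,allow_pickle=True)
f=lambda im,x,y,k:cv2.resize(im[y:y+450//k,x:x+400//k],(400,450),interpolation=cv2.INTER_CUBIC)
cv2.imwrite('pics/l4.png',np.hstack([f(s['image'],340,240,4),cv2.copyMakeBorder(cv2.resize(c['image'],(400,300)),0,150,0,0,0)]))
E
```

```text
t 10.825 tcp [ 0.461 -0.187  0.041] F [-0.282  0.123 -0.843] q [-0.866  0.033  1.328  2.333 -0.465  0.491  2.483] w 0.011079982410259807
shift cm [0.731 0.717 2.433] rot [-0.023 -0.007 -0.006]
```

Request:
move_arm(
  targets=[
    [[0,0,0],[0,0.06,0],0],
    [[0,0,0],[0,0.06,0],0],
    [[0,0,0],[0,0.06,0],0],
    [[0,0,0],[0,0,0],0],
    [[0,0,0],[0,0,0],0],
  ],
  grip_force=3,
)

```text
time: 11.6
ee_pos: [0.4604, -0.1867, 0.041]
eef_rot: [-0.037, 0.993, -0.005, 0.108]
ft_force: [0.4, 0.3, -0.6]
width: 0.0107
grip_force: 3.0
```

```bash
python3 - <<'E'
from h import *
plan([0.463,-.18,.016],pose((-.087,.99),-77))
s=cam('scene');c=cam('wrist');t=cam('top')
np.save('s2.npy',s,allow_pickle=True)
f=lambda im,x,y,k:cv2.resize(im[y:y+450//k,x:x+400//k],(400,450),interpolation=cv2.INTER_CUBIC)
cv2.imwrite('pics/l4.png',np.hstack([f(s['image'],340,240,4),cv2.copyMakeBorder(cv2.resize(c['image'],(400,300)),0,150,0,0,0)]))
E
```

```text
t 11.6 tcp [ 0.46  -0.187  0.041] F [ 0.384  0.272 -0.561] q [-0.79   0.264  1.253  2.204 -0.529  0.717  2.453] w 0.010699282179336123
shift cm [0.236 0.694 2.5  ] rot [-0.021 -0.011 -0.011]
```

View pics/l4.png

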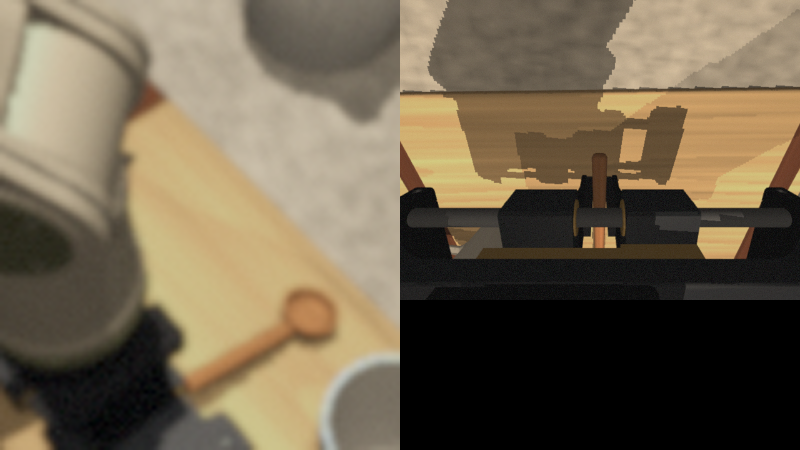

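The bowl rests on the board with the hollow up, at scene (417,319), clear of the mug. I lower the rest with a light grip so the spoon pivots in the pads.

Request:
move_arm(
  targets=[
    [[0.1,0,0.5],[0,0,0],0],
    [[0.1,0,0.5],[0,0,0],0],
    [[0.1,0,0.5],[0,0,0],0],
    [[0.1,0,0.5],[0,0,0],0],
    [[0,0,0.3],[0,0,0],0],
    [[0,0,0],[0,0,0],0],
    [[0,0,0],[0,0,0],0],
  ],
)

```text
time: 12.62
ee_pos: [0.4619, -0.187, 0.0179]
eef_rot: [-0.037, 0.993, -0.005, 0.108]
ft_force: [-0.2, 0.4, -1.1]
width: 0.0107
grip_force: 3.0
```

```bash
python3 - <<'E'
from h import *
plan([0.463,-.18,.016],pose((-.087,.99),-77))
s=cam('scene');c=cam('wrist')
f=lambda im,x,y,k:cv2.resize(im[y:y+450//k,x:x+400//k],(400,450),interpolation=cv2.INTER_CUBIC)
cv2.imwrite('pics/l5.png',np.hstack([f(s['image'],340,240,4),cv2.copyMakeBorder(cv2.resize(c['image'],(400,300)),0,150,0,0,0)]))
E
```

```text
t 12.625 tcp [ 0.462 -0.187  0.018] F [-0.201  0.398 -1.064] q [-0.681  0.314  1.14   2.213 -0.611  0.678  2.517] w 0.01065229737404345
shift cm [-0.119  0.691  0.206] rot [-0.021 -0.012 -0.01 ]
```

Request:
move_arm(
  targets=[
    [[0,0,0],[0,0,0],25],
    [[0,0,0],[0,0,0],25],
    [[0,0,0],[0,0,0],25],
    [[0,0,-1.5],[0,0,0],25],
    [[0,0,-3],[0,0,0],25],
    [[0,0,-3],[0,0,0],25],
    [[0,0,-4],[0,0,0],25],
    [[0,0,-4],[0,0,0],25],
    [[0,0,-4],[0,0,0],25],
    [[0,0,0],[0,0,0],25],
  ],
)

```text
time: 13.98
ee_pos: [0.4233, -0.1803, 0.1878]
eef_rot: [-0.041, 0.994, 0.006, 0.101]
ft_force: [-0.1, -0.1, -0.8]
width: 0.0219
grip_force: 0.0
```

```bash
python3 - <<'E'
from h import *
plan([0.463,-.18,.2],pose((-.087,.99),-90))
for n in ('scene','wrist','top'):
    c=cam(n);im=c['image'];cv2.imwrite(f'pics/v_{n}.png',im)
    np.save(f'v_{n}.npy',c,allow_pickle=True)
    hsv=cv2.cvtColor(im,cv2.COLOR_BGR2HSV)
    # reddish-brown of spoon
    m=cv2.inRange(hsv,(3,110,40),(13,255,230));m=cv2.morphologyEx(m,cv2.MORPH_CLOSE,np.ones((3,3)))
    for k in cv2.findContours(m,0,2)[0]:
        if cv2.contourArea(k)>60:
            rc=cv2.minAreaRect(k);bp=cv2.boxPoints(rc);a=sorted([(np.linalg.norm(bp[0]-bp[1]),0),(np.linalg.norm(bp[1]-bp[2]),1)])
            i=a[0][1]; e1=(bp[i]+bp[i+1])/2; e2=(bp[(i+2)%4]+bp[(i+3)%4])/2
            P,Q=onz(c,*e1,.018),onz(c,*e2,.018)
            print(n,cv2.contourArea(k),e1,e2,P,Q,np.linalg.norm(P-Q),a[0][0])
E
```

```text
t 13.975 tcp [ 0.423 -0.18   0.188] F [-0.096 -0.147 -0.759] q [-0.729 -0.395  0.93   2.103  0.288  1.097  1.74 ] w 0.021916200974538978
shift cm [-4.125 -0.297 -0.399] rot [ 0.003  0.203 -0.004]
scene 744.0 [486.965 370.444] [396.791 442.25 ] [ 0.669 -0.36   0.018] [ 0.404 -0.384  0.018] 0.265767480466174 8.30086
scene 126.0 [320.386 298.634] [293.135 315.222] [ 0.451 -0.01   0.018] [ 0.371 -0.016  0.018] 0.07968784203061084 4.9766374
scene 645.5 [498.462 239.082] [477.768 283.425] [ 0.952 -0.094  0.018] [ 0.809 -0.173  0.018] 0.16353260484695664 21.929626
scene 140.5 [331. 107.] [331. 124.] [0.867 0.606 0.018] [0.821 0.533 0.018] 0.08631985957258978 12.0
scene 855.0 [142.6   2.8] [154.4  38.2] [0.571 1.559 0.018] [0.518 1.288 0.018] 0.2761434812680032 27.828037
wrist 99.0 [154. 308.] [143. 319.] [ 0.587 -0.36   0.018] [ 0.605 -0.375  0.018] 0.023911401148654622 11.313708
wrist 1226.0 [310.617 185.035] [307.444 333.095] [ 0.422 -0.189  0.018] [ 0.612 -0.179  0.018] 0.19038834470931093 16.97466
wrist 2669.0 [ 98.997 146.226] [144.973 301.67 ] [ 0.401 -0.381  0.018] [ 0.579 -0.368  0.018] 0.17775096701529924 21.447718
wrist 2739.0 [501.428 143.996] [459.236 303.386] [ 0.369 -0.021  0.018] [ 0.551 -0.007  0.018] 0.18280684072483983 21.06848
top 112.5 [459.838 232.527] [463.811 256.365] [ 0.56  -0.368  0.018] [ 0.487 -0.374  0.018] 0.0726433612676544 5.7539496
top 149.5 [394.867 209.932] [396.062 260.094] [ 0.634 -0.178  0.018] [ 0.481 -0.173  0.018] 0.1530507816095967 10.068587
top 430.5 [332.85  210.259] [343.506 298.698] [0.637 0.009 0.018] [ 0.37  -0.015  0.018] 0.2677042248382268 6.315792
top 101.0 [453.76 196.68] [458.448 222.464] [ 0.671 -0.358  0.018] [ 0.591 -0.366  0.018] 0.08079634797008514 5.903203
top 466.5 [394.312 123.574] [380.472 155.207] [ 0.911 -0.19   0.018] [ 0.808 -0.142  0.018] 0.11325964202765867 17.979563
```

Spoon measured flat on the board: end (0.422,-0.189), tip (0.634,-0.178), length 212 mm against the known 216. Now for the carton: back foot at y≈0.028, front at y≈0.084, middle at x≈0.479. I re-measure it in the top view before pushing.

```bash
python3 - <<'E'
from h import *
plan([0.479,.125,.22],pose((-.08,.99),-78))
c=np.load('v_top.npy',allow_pickle=True).item();im=c['image']
hsv=cv2.cvtColor(im,cv2.COLOR_BGR2HSV)
m=cv2.inRange(hsv,(22,15,130),(45,110,255));m[:,:295]=0;m[:,329:]=0;m[:235]=0;m[290:]=0
k=max(cv2.findContours(m,0,2)[0],key=cv2.contourArea);bp=cv2.boxPoints(cv2.minAreaRect(k));print(cv2.contourArea(k))
print(bp,[onz(c,*p,.105) for p in bp])
m=cv2.inRange(hsv,(160,80,60),(180,255,255));k=max(cv2.findContours(m,0,2)[0],key=cv2.contourArea);x,y,w,h=cv2.boundingRect(k);print('pink',onz(c,x,y,.1),onz(c,x+w,y+h,.05))
E
```

```text
t 14.125 tcp [ 0.422 -0.18   0.184] F [-0.042 -0.338 -0.728] q [-0.731 -0.39   0.934  2.107  0.287  1.095  1.74 ] w 0.021772474271442754
shift cm [-8.781 29.878 -1.792] rot [ 0.004 -0.012  0.003]
400.5
[[305.168 246.683]
 [322.99  244.901]
 [325.644 271.436]
 [307.822 273.218]] [array([0.51 , 0.092, 0.105]), array([0.514, 0.042, 0.105]), array([0.439, 0.037, 0.105]), array([0.435, 0.086, 0.105])]
pink [0.415 0.239 0.1  ] [0.345 0.157 0.05 ]
```

Request:
move_arm(
  targets=[
    [[0,0,-2],[0,0,0],0],
    [[-1.1,3.8,-0.2],[0,0,0],0],
    [[-1.1,3.8,-0.2],[0,0,0],0],
    [[-1.1,3.8,-0.2],[0,0,0],0],
    [[-1.1,3.8,-0.2],[0,0,0],0],
    [[-1.1,3.8,-0.2],[0,0,0],0],
    [[-1.1,3.8,-0.2],[0,0,0],0],
    [[-1.1,3.8,-0.2],[0,0,0],0],
    [[-1.1,3.8,-0.2],[0,0,0],0],
    [[0,0,0],[0,0,0],0],
    [[0,0,0],[0,0,0],0],
  ],
)

```text
time: 15.5
ee_pos: [0.4751, 0.1291, 0.2372]
eef_rot: [-0.042, 0.994, 0.005, 0.098]
ft_force: [-0.4, -1.3, 0.3]
width: 0.0006
grip_force: 0.0
```

```bash
python3 - <<'E'
from h import *
plan([0.479,.13,.088],pose((-.08,.99),-78))
E
```

```text
t 15.5 tcp [0.475 0.129 0.237] F [-0.368 -1.279  0.299] q [-0.899 -0.162  0.453  1.959  0.152  1.149  1.161] w 0.000566357991855184
shift cm [ 2.518  0.046 14.714] rot [ 0.002 -0.014  0.003]
```

Request:
move_arm(
  targets=[
    [[0.5,0,3],[0,0,0],0],
    [[0.5,0,3],[0,0,0],0],
    [[0.5,0,3],[0,0,0],0],
    [[0.5,0,3],[0,0,0],0],
    [[0.5,0,2.7],[0,0,0],0],
    [[0,0,0],[0,0,0],0],
    [[0,0,0],[0,0,0],0],
  ],
)

```text
time: 16.38
ee_pos: [0.4803, 0.1301, 0.0904]
eef_rot: [-0.041, 0.994, 0.005, 0.099]
ft_force: [-0.0, -0.6, -0.4]
width: 0.0008
grip_force: 0.0
```

Request:
move_arm(
  targets=[
    [[0,-1,0],[0,0,0],0],
    [[0,-1,0],[0,0,0],0],
    [[0,-0.7,0],[0,0,0],0],
    [[0,-0.7,0],[0,0,0],0],
    [[0,-0.7,0],[0,0,0],0],
    [[0,-0.7,0],[0,0,0],0],
    [[0,-0.7,0],[0,0,0],0],
    [[0,-0.7,0],[0,0,0],0],
    [[0,0,0],[0,0,0],0],
  ],
)

```text
time: 17.5
ee_pos: [0.485, 0.0681, 0.0893]
eef_rot: [-0.041, 0.994, 0.005, 0.099]
ft_force: [-0.3, -0.2, -0.0]
width: 0.001
grip_force: 0.0
```

```bash
python3 - <<'E'
from h import *
plan([0.479,.01,.088],pose((-.08,.99),-78))
s=cam('scene');c=cam('wrist')
f=lambda im,x,y,k:cv2.resize(im[y:y+450//k,x:x+400//k],(400,450),interpolation=cv2.INTER_CUBIC)
cv2.imwrite('pics/p1.png',np.hstack([f(s['image'],240,190,4),cv2.copyMakeBorder(cv2.resize(c['image'],(400,300)),0,150,0,0,0)]))
E
```

```text
t 17.5 tcp [0.485 0.068 0.089] F [-0.321 -0.242 -0.043] q [-0.816 -0.001  0.569  2.161  0.043  0.786  1.379] w 0.0009726567905781732
shift cm [ 1.089 -5.741 -0.1  ] rot [ 0.003 -0.012  0.002]
```

Request:
move_arm(
  targets=[
    [[0,-0.6,0],[0,0,0],0],
    [[0,-0.6,0],[0,0,0],0],
    [[0,-0.6,0],[0,0,0],0],
    [[0,-0.6,0],[0,0,0],0],
    [[0,-0.6,0],[0,0,0],0],
    [[0,-0.6,0],[0,0,0],0],
    [[0,-0.6,0],[0,0,0],0],
    [[0,-0.6,0],[0,0,0],0],
    [[0,0,0],[0,0,0],0],
  ],
)

```text
time: 18.73
ee_pos: [0.4892, 0.0205, 0.0893]
eef_rot: [-0.042, 0.994, 0.005, 0.099]
ft_force: [0.3, 0.1, -0.2]
width: 0.0003
grip_force: 0.0
```

```bash
python3 - <<'E'
from h import *
plan([0.479,.01,.088],pose((-.08,.99),-78))
s=cam('scene');c=cam('wrist');np.save('p_s.npy',s,allow_pickle=True)
f=lambda im,x,y,k:cv2.resize(im[y:y+450//k,x:x+400//k],(400,450),interpolation=cv2.INTER_CUBIC)
cv2.imwrite('pics/p2.png',np.hstack([f(s['image'],250,200,3),cv2.copyMakeBorder(cv2.resize(c['image'],(400,300)),0,150,0,0,0)]))
E
```

```text
t 18.725 tcp [0.489 0.02  0.089] F [ 0.302  0.057 -0.211] q [-0.759 -0.005  0.626  2.164  0.014  0.783  1.512] w 0.00025328817939368725
shift cm [ 1.104 -0.96  -0.095] rot [ 0.003 -0.011  0.003]
```

Request:
move_arm(
  targets=[
    [[0,-0.6,0],[0,0,0],0],
    [[0,-0.6,0],[0,0,0],0],
    [[0,-0.6,0],[0,0,0],0],
    [[0,-0.6,0],[0,0,0],0],
    [[0,0,0],[0,0,0],0],
    [[0,0,0],[0,0,0],0],
    [[0,0,0],[0,0,0],0],
    [[0,0,-2],[0,0,0],0],
    [[0,0,-3],[0,0,0],0],
    [[0,1,-4],[0,0,0],0],
    [[0,3,-3],[0,0,0],0],
    [[0,4,0],[0,0,0],0],
    [[0,4,0],[0,0,0],0],
    [[0,4,0],[0,0,0],0],
    [[0,4,0],[0,0,0],0],
    [[0,0,0],[0,0,0],0],
    [[0,0,0],[0,0,0],0],
  ],
)

```text
time: 20.95
ee_pos: [0.4508, 0.1935, 0.2072]
eef_rot: [-0.042, 0.994, 0.005, 0.099]
ft_force: [0.1, 0.7, -0.2]
width: 0.0004
grip_force: 0.0
```

```bash
python3 - <<'E'
from h import *
plan([0.479,.01,.088],pose((-.08,.99),-78))
s=cam('scene');t=cam('top')
f=lambda im,x,y,w,h:cv2.resize(im[y:y+h,x:x+w],(400,600),interpolation=cv2.INTER_CUBIC)
cv2.imwrite('pics/final.png',np.hstack([f(s['image'],285,220,160,240),f(t['image'],300,120,160,240)]))
E
```

```text
t 20.95 tcp [0.451 0.193 0.207] F [ 0.128  0.652 -0.234] q [-0.894 -0.12   0.31   1.998  0.146  1.087  1.015] w 0.00042650320686569857
shift cm [  1.092 -18.544  11.898] rot [ 0.003 -0.012  0.003]
```

View pics/final.png

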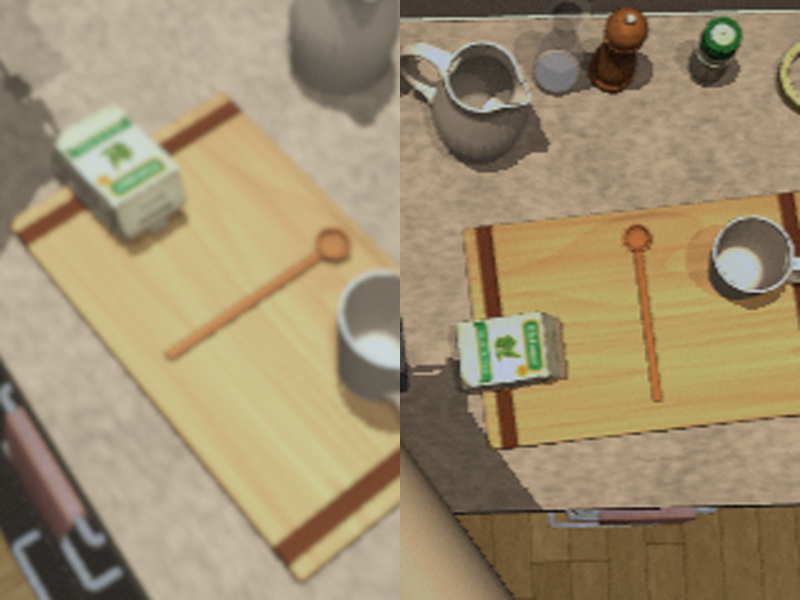

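The view shows the carton on its back with its foot at the board's left edge, the spoon flat in the middle of the board and the mug upright at top-crop (752,255). I check how far the carton's foot overhangs.

```bash
python3 - <<'E'
from h import *
t=cam('top')
U=lambda x,y:(300+(x-400)/2.5,120+y/2.5)
for p in [(458,322),(464,388),(546,312),(556,382)]: print(onz(t,*U(*p),.068))
for p in [(463,228),(492,447)]: print('edge',onz(t,*U(*p),.012))
print('rim',onz(t,*U(752,255),.108))
E
```

```text
[0.51  0.041 0.068]
[0.434 0.037 0.068]
[ 0.519 -0.06   0.068]
[ 0.438 -0.068  0.068]
edge [0.636 0.032 0.012]
edge [0.371 0.005 0.012]
rim [ 0.572 -0.291  0.108]
```

The foot overhangs by about 25 mm. I nudge the carton about 3 cm inward so it rests wholly on the board. To clear the pink carton I turn the hand 90° first, after checking the cabinet's height.

```bash
python3 - <<'E'
from h import *
S=np.load('scene0.npy',allow_pickle=True).item();T=np.load('top0.npy',allow_pickle=True).item()
print(tri(S,(331,97),T,(297,196)))
plan([0.47,.10,.207],pose((-.08,.99),-78))
E
```

```text
(array([0.535, 0.098, 0.507]), np.float64(0.0017692409146401568))
t 21.1 tcp [0.451 0.193 0.207] F [-0.32   0.571  0.375] q [-0.893 -0.121  0.311  1.998  0.146  1.087  1.015] w 0.000548461076407672
shift cm [-1.098 -9.43   0.235] rot [ 0.003 -0.011  0.002]
```

Request:
move_arm(
  targets=[
    [[0,-3,0],[0,0,0],0],
    [[-1,-3,0],[0,0,0],0],
    [[-1,-3,0],[0,0,0],0],
    [[0,0,0],[0,0,-0.17],0],
    [[0,0,0],[0,0,0],0],
  ],
)

```text
time: 21.72
ee_pos: [0.478, 0.1053, 0.2112]
eef_rot: [-0.125, 0.987, -0.003, 0.099]
ft_force: [0.3, -0.0, -0.5]
width: 0.0002
grip_force: 0.0
```

```bash
python3 - <<'E'
from h import *
plan([0.475,.10,.207],pose((-.08,.99),-78))
E
```

```text
t 21.725 tcp [0.478 0.105 0.211] F [ 0.279 -0.022 -0.454] q [-0.829 -0.153  0.447  2.008  0.137  1.085  1.389] w 0.000249048172832105
shift cm [ 0.493 -0.427  0.339] rot [ 0.004 -0.011  0.171]
```

Request:
move_arm(
  targets=[
    [[0,0,0],[0,0,0.174],0],
    [[0,0,0],[0,0,0.174],0],
    [[0,0,0],[0,0,0.174],0],
    [[0,0,0],[0,0,0.174],0],
    [[0,0,0],[0,0,0.174],0],
    [[0,0,0],[0,0,0.174],0],
    [[0,0,0],[0,0,0.174],0],
    [[0,0,0],[0,0,0.174],0],
    [[0,0,0],[0,0,0.174],0],
    [[0,0,0],[0,0,0.174],0],
    [[0,0,0],[0,0,0],0],
    [[0,0,0],[0,0,0],0],
  ],
)

```text
time: 23.22
ee_pos: [0.4778, 0.1061, 0.211]
eef_rot: [0.672, 0.734, 0.073, 0.066]
ft_force: [-0.1, -0.2, -0.3]
width: 0.0008
grip_force: 0.0
```

```bash
python3 - <<'E'
from h import *
s=r.read_state();M=R.from_quat(s['eef_rot']).as_matrix();print(M)
plan([0.473,.075,.053],M)
E
```

```text
[[-0.088  0.977  0.196]
 [ 0.996  0.085  0.019]
 [ 0.002  0.197 -0.98 ]]
t 23.225 tcp [0.478 0.106 0.211] F [-0.117 -0.21  -0.293] q [-0.683 -0.135  0.312  2.002  0.107  1.08  -0.324] w 0.0007592301362725044
shift cm [-3.082 -3.844 15.342] rot [0. 0. 0.]
```

Request:
move_arm(
  targets=[
    [[0,-0.6,2.7],[0,0,0],0],
    [[0,-0.6,2.7],[0,0,0],0],
    [[0,-0.7,2.7],[0,0,0],0],
    [[0,-0.7,2.7],[0,0,0],0],
    [[0,-0.6,2.7],[0,0,0],0],
    [[0,-0.6,2.7],[0,0,0],0],
    [[-1.5,0,0],[0,0,0],0],
    [[-1.5,0,0],[0,0,0],0],
    [[-0.6,0,0],[0,0,0],0],
    [[-0.6,0,0],[0,0,0],0],
    [[-0.6,0,0],[0,0,0],0],
    [[0,0,0],[0,0,0],0],
  ],
)

```text
time: 24.72
ee_pos: [0.4766, 0.0579, 0.0447]
eef_rot: [0.673, 0.733, 0.074, 0.066]
ft_force: [-0.0, 0.3, -0.2]
width: 0.0001
grip_force: 0.0
```

Request:
move_arm(
  targets=[
    [[-0.5,0,0],[0,0,0],0],
    [[-0.5,0,0],[0,0,0],0],
    [[-0.5,0,0],[0,0,0],0],
    [[-0.5,0,0],[0,0,0],0],
    [[-0.5,0,0],[0,0,0],0],
    [[-0.5,0,0],[0,0,0],0],
    [[-0.5,0,0],[0,0,0],0],
    [[0,0,0],[0,0,0],0],
    [[0,0,0],[0,0,0],0],
  ],
)

```text
time: 25.85
ee_pos: [0.4794, 0.023, 0.0444]
eef_rot: [0.673, 0.733, 0.073, 0.066]
ft_force: [0.4, -0.1, 0.6]
width: 0.0004
grip_force: 0.0
```

Request:
move_arm(
  targets=[
    [[-0.4,0,0],[0,0,0],0],
    [[-0.4,0,0],[0,0,0],0],
    [[0,0,0],[0,0,0],0],
    [[0,0,0],[0,0,0],0],
    [[2,0,0],[0,0,0],0],
    [[3,0,0],[0,0,0],0],
    [[1,0,-4],[0,0,0],0],
    [[0,0,-5],[0,0,0],0],
    [[0,0,-5],[0,0,0],0],
    [[4,-4,0],[0,0,0],0],
    [[4,-2,0],[0,0,0],0],
    [[4,0,0],[0,0,0],0],
    [[0,0,0],[0,0,0],0],
    [[0,0,0],[0,0,0],0],
  ],
)

```text
time: 27.6
ee_pos: [0.379, 0.1864, 0.1703]
eef_rot: [0.673, 0.733, 0.073, 0.066]
ft_force: [0.6, 0.6, 0.5]
width: 0.0006
grip_force: 0.0
```

```bash
python3 - <<'E'
from h import *
s=r.read_state();print(s['time'],s['ee_pos'],s['ft_force'])
t=cam('top');im=t['image'];cv2.imwrite('pics/e.png',im)
hsv=cv2.cvtColor(im,cv2.COLOR_BGR2HSV)
def big(m):
    k=max(cv2.findContours(m,0,2)[0],key=cv2.contourArea);return k,cv2.boxPoints(cv2.minAreaRect(k))
sub=lambda m,x0,x1,y0,y1:cv2.bitwise_and(m,cv2.rectangle(np.zeros_like(m),(x0,y0),(x1,y1),255,-1))
# carton: white/green = not wood-hued
w=sub(cv2.bitwise_or(cv2.inRange(hsv,(0,0,150),(180,70,255)),cv2.inRange(hsv,(32,40,60),(90,255,255))),310,390,235,285)
k,b=big(w);print('carton',cv2.contourArea(k),np.array([onz(t,*p,.068) for p in b]))
m=sub(cv2.inRange(hsv,(3,110,40),(13,255,230)),375,430,190,290);k,b=big(cv2.morphologyEx(m,cv2.MORPH_CLOSE,np.ones((3,3))));print('spoon',np.array([onz(t,*p,.018) for p in b]))
m=sub(cv2.inRange(hsv,(0,0,120),(180,60,255)),415,470,195,245);k,b=big(m);print('mug',onz(t,*cv2.minEnclosingCircle(k)[0],.1))
i=cv2.absdiff(cv2.imread('pics/top0.png'),im).max(2);
for n,(x,y) in dict(honey=(209,294),bowl=(172,264),pink=(268,293)).items(): print(n,i[y-12:y+12,x-12:x+12].mean())
E
```

```text
27.6 [0.379 0.186 0.17 ] [0.601 0.618 0.496]
carton 821.0 [[ 0.513  0.007  0.068]
 [ 0.526 -0.092  0.068]
 [ 0.451 -0.1    0.068]
 [ 0.439 -0.001  0.068]]
spoon [[ 0.634 -0.162  0.018]
 [ 0.635 -0.192  0.018]
 [ 0.424 -0.192  0.018]
 [ 0.423 -0.162  0.018]]
mug [ 0.573 -0.306  0.1  ]
honey 2.8333333333333335
bowl 2.4635416666666665
pink 83.171875
```

```bash
python3 -c "
from bench import r
print(r.close_job())"
```

```text
the job is handed in; nothing more can be done
None
```

I handed the job in at 27.6 s: the spoon lies flat in the middle of the board, and the tea carton lies on its back wholly on the board, with its foot 12 mm inside the edge. The mug stands upright in place, and the honey jar and bowl are unmoved. I kept clear of the pink carton throughout, but the arm hid it in the last picture, so its place isn't confirmed there.

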